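# Index the painting slide to its far hole

### The job

The little blue carriage on the painting slide is locked at its loading end by the spring plunger with the red knob. Pull the knob up, slide the carriage past the middle hole of the brass strip to the far hole, and let the pin drop fully home there, so that the carriage is locked again. Be gentle with the pin, feeling for the hole and never forcing it sideways; keep the figure lying in the tray and leave the paint pots and bottles where they stand.

Things in the scene. Friction and masses are not known exactly. Their poses are not given: they have to be found in the camera images.
- slide_base: Fixed painting slide: aluminium plate 100 (x) x 190 (y) x 12 mm, a grey block 40 mm high at either end, two steel rods along its y axis guiding the blue carriage, and a brass strip between them (see far_hole_zone) in which the pin locks. Origin: centre of the underside; z up. +y is the way the carriage must go, from the loading end (-y) to the far end (+y).
- far_hole_zone (a point): Fixed point on the strip's top (22 mm above the desk), 30 mm to +y of the base's middle. The strip is clamped by hand, up to 12 mm either way along y, unmeasured, and stays put: the far hole lies within 12 mm of this point along y (carriage value 0.048 to 0.072). Its like, the middle hole, lies 30 mm before it; 30 mm before that the loading slot, 35 mm long. Holes and slot are 9.5 mm wide.
- carriage (a joint): Travel of the blue carriage (90 x 46 mm plate, top 39 mm above the desk) along the base's +y, in m: 0 at the start in the loading slot, 0.078 at the far stop. It stays where it is left; sliding it takes 1 to 2 N with the pin lifted, 4 to 6 N with the pin riding on the strip. The slot lets the pin move 2 to 25 mm to +y before it blocks; in a round hole less than 1 mm either way.
- plunger (a joint): Lift of the red knob with its pin, in m: 0 with the pin fully home, 0.014 at most. The pin reaches 8 mm into the strip: above 0.008 it is clear, and let go between holes it rides on the strip at 0.008. A spring pulls it down, about 5 N when home, 8 to 10 N when lifted 8 to 12 mm; movement is damped. It drops into a hole within about 1 mm of its centre.
- knob (a point): Point on the axis of the red plunger knob, an upright plain cylinder 24 mm across, 37 mm tall, that cannot tip; 18.5 mm below its top and above its underside (72 mm above the desk when home); moves with it. Below it a bush 20 mm across stands on the carriage, top 51 mm above the desk. The carriage can be slid by holding or pushing the knob or the carriage itself.
- pin: Steel plunger pin, 7.8 mm across with a slightly rounded foot, 40 mm long, upright below the knob and fixed to it; mostly hidden. Origin: centre of its foot, 14 mm above the desk when home.
- tray (a point): Centre of the inner floor (42 mm above the desk) of the small white open tray on the carriage's +x side: 40 x 54 mm inside, rim 9 mm above the floor; moves with the carriage.
- figure: Small red and black painted game figure 35 x 22 x 12 mm lying loose in the tray. Origin: centre of its underside.
- pot_teal: Squat teal paint pot 40 x 36 x 38 mm, bystander. Origin: centre of its underside.
- pot_ochre: Squat ochre paint pot with a cream lid, 42 x 38 x 46 mm, bystander. Origin: centre of its underside.
- dropper_red: Red-brown dropper bottle with a white tip, 26 x 26 x 81 mm, bystander. Origin: centre of its underside.
- dropper_tan: Cream dropper bottle with a black tip, 25 x 25 x 74 mm, bystander. Origin: centre of its underside.

How it is judged:
On the way, in this order (a step that is already met when the one before it is completed fails the run):
1. the plunger is pulled clear of the loading slot (value of joint plunger above 0.0072 m), for 0.1 s.
2. the carriage is past the middle hole with the pin out of the strip (value of joint carriage above 0.0435 m and value of joint plunger above 0.006 m), for 0.05 s.
At the end, for the whole second after the job is handed in: The carriage stands still at the far hole (carriage value 0.0465 to 0.0735) with the plunger within 1.5 mm of fully home, and the figure lies at rest in the tray (within 22 mm of its centre, not more than 6 mm above its floor) (value of joint carriage between 0.0465 and 0.0735 m and value of joint plunger below 0.0015 m and velocity of joint carriage between -0.01 and 0.01 m/s and horizontal distance between figure and tray below 0.022 m and z of figure in the frame of tray below 0.006 m and linear speed of figure below 0.02 m/s); the robot touches nothing.
It fails at once if the pin is forced with more than 25 N against the strip (contact force between pin and anything else above 25 N).
It fails at once if a bystander pot or bottle is moved more than 15 mm (distance of any of pot_teal, pot_ochre, dropper_red, dropper_tan from where it was at the start of the episode above 0.015 m).
It also fails if it takes over 38 s, if anything falls off the work surface, if the arm or the gripper's body presses on something with over 40 N, if the wrist force passes 120 N, or if a joint passes its speed limit or range.

### The arm

A 6-joint arm with a two-finger parallel gripper is mounted at the origin on a cart in front of the work surface, level with it; the furniture and walls round the work are solid. World frame = base frame: x ahead of the robot, y to its left, z up, the work surface at z = 0. Lengths are in m, angles in rad, forces in N, time in s.
With the tool pointing down it reaches from about 0.35 to 0.725 m from the base axis. Payload 4.3 kg.
Tool frame: the origin (TCP) lies at the very end of the fingers, on their centre line; the grasp point (between the pads) lies 19 mm behind it; z points along the fingers, y is the line along which they close (so a half turn about z gives the same grasp; the last joint's range is limited). The gripper opens to 85 mm and grips with 20 to 120 N. Pads are 22 mm wide; open, the fingers measure 114 mm over their backs; the gripper's body (76 mm by 85 mm) begins 54 mm behind the grasp point. The pads swing forward as they close: fully open they stand 13 mm farther back than shut.
Start: joints at [-1.226, 0.377, 0.081, 1.274, 0, 1.46], TCP at [0.253, -0.517, 0.231] pointing down, gripper open.
Joint ranges: [-2.72, 2.72], [-0.84, 1.66], [-1.02, 1.22], [-1.77, 2.12], [-1.37, 1.28], [-3.14, 3.14]. Speed limits (rad/s): [2.57, 2.57, 3.14, 3.14, 3.14, 3.14].

### API

Orientations are given as a unit quaternion [x, y, z, w].
In Python, from plant import r, vision gives the robot as it stands.
- The arm moves only by the shell command python3 -m pendant 'ROWS'. ROWS is JSON, a list of rows, each a list of 3 entries, a list of its own where there are three numbers: the shift along the tool's x, y, z in units of 0.02 m (1.0 is 0.02 m), then the turn, a rotation vector about the tool's x, y, z in units of 5 degrees (1.0 is 5 degrees), then the closure, from 0 (fully open) to 1 (shut). In form: [[[tx, ty, tz], [rx, ry, rz], grip], ...]. A call has 1 to 12 rows; each row shifts and turns the commanded pose from where the row before left it, along the tool's axes as they then stand; what a row does not reach is not made up. A row lasts 1/12 s, in which the tool goes at most 41.7 mm and 7.16 degrees, less where a joint would pass 70% of its speed; a pose out of reach is approached as far as the arm can. A call with a number of a shift or a turn outside -1 to 1 is refused whole. A call with a gripper value outside its range is refused whole. The fingers move at their own pace and stop on an object; the grip force is fixed at half the most. Time passes only in rows, so rows that do not move let the fingers close. It gives the time, the measured TCP pose, the force, the opening and the grip force at its end, in the units of the state.
- r.state(): the state, without advancing time (a new reading comes with each control period).
- vision.grab_frame(name): name is "scene" or "top" or "wrist"; returns a dict with "pixels" (480x640x3 uint8, blue, green, red), "camera_matrix" (3x3 intrinsics, pixels), "rvec" (rotation vector, rad) and "tvec" (3), from world to camera coordinates, as OpenCV has them. Camera axes: x right, y down, z forward; pixel columns grow to the right and rows downward; lengths in m; the calibration is good to about 2 mm. A picture is of the moment at which its call begins. There is no depth.
- r.finish_job(): hands the job in; it is judged then, once.
The state is a dict: "time_s": time; "qpos": joint angles; "qvel": joint speeds; "joint_torque": joint torques, N m; "position": TCP position; "eef_rot": TCP orientation; "contact_force": force on the tool from outside, world axes, zero at the start; "moment": the same for the moment, N m; "opening": finger opening in m; "finger_force": force on a finger pad.
Only numpy, scipy, OpenCV 4.12 (cv2) and the standard library are available. Lean on these libraries where they do the work, as an engineer would, in place of code of your own. Each camera call takes 0.05 s, during which the arm holds its last target. There are 200 camera calls.

## Working session

There is one attempt and no reset: what is moved stays moved. The work goes in short steps, Python scripts to look and compute and a shell command to move; the robot and the scene stay as the last step left them, time stands still between calls to the robot, and variables do not carry over. Pictures are saved under pics/ and viewed, at most 10 in all, crops included, and the job is handed in when it is done.

```bash
mkdir -p pics; cat > h.py <<'E'
import numpy as np, cv2
from plant import r, vision
def grab(n):
    f=vision.grab_frame(n); return f
def ray(f,u,v):
    R,_=cv2.Rodrigues(np.array(f["rvec"],float)); t=np.array(f["tvec"],float).ravel()
    d=R.T@np.linalg.inv(np.array(f["camera_matrix"],float))@np.array([u,v,1.]); return -R.T@t,d
def onz(f,u,v,z):
    c,d=ray(f,u,v); return c+d*(z-c[2])/d[2]
E
python3 - <<'E'
from h import *
print(r.state())
for n in("top","scene"):
    f=grab(n); cv2.imwrite(f"pics/{n}0.png",f["pixels"]); print(n,ray(f,320,240))
    hsv=cv2.cvtColor(f["pixels"],cv2.COLOR_BGR2HSV)
    m=(((hsv[...,0]<8)|(hsv[...,0]>172))&(hsv[...,1]>150)&(hsv[...,2]>90)).astype(np.uint8)
    k,l,s,c=cv2.connectedComponentsWithStats(m)
    for i in range(1,k):
        if s[i,4]>25: print(s[i],c[i],onz(f,*c[i],0.09))
E
```

```text
{'time_s': 0.0, 'qpos': array([-1.22631906e+00,  3.78090601e-01,  7.96261799e-02,  1.27441981e+00,
       -1.03300245e-06,  1.46048902e+00]), 'qvel': array([-0.00124975,  0.00048068,  0.00038105, -0.00102773,  0.00105421,
        0.00064834]), 'joint_torque': array([ 1.55346286e-03, -4.63609457e+01,  2.69872659e+01,  2.08129256e-02,
       -2.09968994e-05,  3.09567199e-06]), 'position': array([ 0.25235459, -0.51592298,  0.23034529]), 'eef_rot': array([ 9.74257053e-01,  2.25437584e-01, -1.22464996e-04, -1.03674428e-03]), 'contact_force': array([-0.18349471, -0.38600917,  0.16549599]), 'moment': array([ 0.0156924 ,  0.00931834, -0.04659554]), 'finger_force': 0.0, 'opening': 0.08503392460719099}
top (array([0.32524143, 0.11666451, 0.94434755]), array([ 0.21995385, -0.00114891, -0.97552236]))
[351 208   6   6  28] [353.42857143 210.17857143] [0.5728539 0.0547901 0.09     ]
[355 234  12  13 123] [360.50406504 239.85365854] [0.51769592 0.04333587 0.09      ]
scene (array([ 0.7732242 , -0.75692213,  0.75369468]), array([-0.23111814,  0.77294394, -0.59095248]))
[307 258  12   8  64] [312.0625   261.890625] [0.5207279  0.03853646 0.09      ]
```

View pics/top0.png

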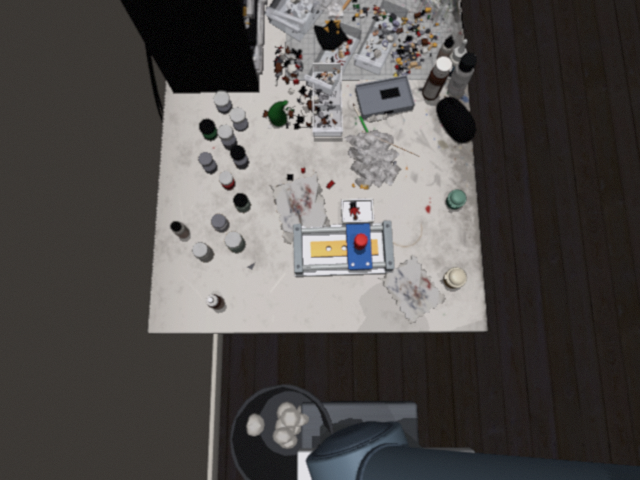

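View pics/scene0.png

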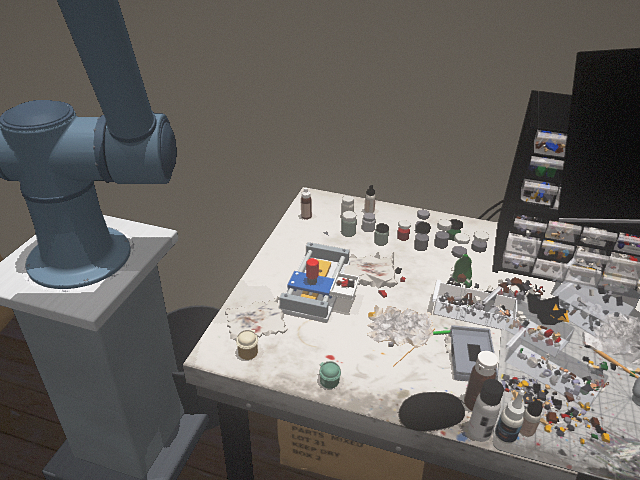

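The top view has the slide at about (343,249), with +y running to image left. The knob is at (361,240), the tray at (357,211), and the two strip holes at about (329,248) and (345,248). I'll take an enlarged crop to measure these.

```bash
python3 - <<'E'
from h import *
f=grab("top"); im=f["pixels"]; print(f["camera_matrix"])
cr=im[190:290,280:410]; cv2.imwrite("pics/crop0.png",cv2.resize(cr,None,fx=6,fy=6,interpolation=cv2.INTER_CUBIC))
hsv=cv2.cvtColor(im,cv2.COLOR_BGR2HSV)
b=((hsv[...,0]>100)&(hsv[...,0]<125)&(hsv[...,1]>150)&(hsv[...,2]>60)).astype(np.uint8);b[:190]=0;b[290:]=0
ys,xs=np.nonzero(b); rr=cv2.minAreaRect(np.c_[xs,ys].astype(np.float32)); print("blue",rr,[onz(f,*p,0.039).round(4) for p in cv2.boxPoints(rr)])
y=((hsv[...,0]>12)&(hsv[...,0]<32)&(hsv[...,1]>140)).astype(np.uint8);y[:235]=0;y[265:]=0;y[:,:300]=0;y[:,382:]=0
ys,xs=np.nonzero(y); rr=cv2.minAreaRect(np.c_[xs,ys].astype(np.float32)); print("brass",rr,[onz(f,*p,0.022).round(4) for p in cv2.boxPoints(rr)])
g=hsv[...,1].astype(float); 
G=cv2.cvtColor(im,cv2.COLOR_BGR2GRAY)
print(hsv[243:254,322:352,1])
E
```

```text
[[490.35908395   0.         318.22652185]
 [  0.         490.35908395 238.31429247]
 [  0.           0.           1.        ]]
blue ((358.2995300292969, 246.2930450439453), (44.79808044433594, 22.45703887939453), 86.00909423828125) [array([0.5589, 0.0667, 0.039 ]), array([0.5617, 0.024 , 0.039 ]), array([0.4755, 0.0206, 0.039 ]), array([0.4728, 0.0625, 0.039 ])]
brass ((373.0, 253.0), (0.0, 0.0), 0.0) [array([0.5071, 0.0142, 0.022 ]), array([0.5071, 0.0142, 0.022 ]), array([0.5071, 0.0142, 0.022 ]), array([0.5071, 0.0142, 0.022 ])]
[[132 132 132 133 132 133 134 133 132 134 132 134 132 135 133 134 134 133
  132 133 133 136 136 135  96  81 171 168 169 163]
 [131 131 130 132 131 133 133 134 133 131 130 132 130 131 133 132 133 132
  133 135 135 137 139 136 104  71 170 168 167 166]
 [130 130 132 130 133 133 133 132 132 133 129 132 131 131 132 131 131 133
  133 134 131 122 122 127  94  88 170 168 169 169]
 [128 128 129 132 127 109  93  97 118 132 131 130 131 131 130 130 130 131
  133 123  76  25  18  44  37 122 169 171 166 168]
 [128 128 130 126  79  18   5   6  51 117 132 129 130 130 131 131 130 131
  129  90  16  10   6   6   5 128 167 169 166 167]
 [129 129 130 115  37   7   9   8  12  92 132 130 131 130 131 130 130 131
  125  73  11   7   6   4  14  97 168 169 168 167]
 [128 129 129 114  44   5   6   5  25  96 131 127 130 128 130 128 131 130
  128  97  43  12   9  23  46  72 168 167 165 167]
 [126 126 128 122  83  35  16  30  71 119 130 128 129 127 129 130 130 130
  130 126 103  76  65  79  97  45 167 170 167 167]
 [126 126 128 128 120  98  88 100 120 128 129 128 130 128 128 129 129 129
  130 133 132 125 125 128 127  35 164 167 167 167]
 [127 126 128 129 129 128 129 130 130 129 129 129 130 129 129 130 129 129
  130 129 131 131 131 136 130  30 167 171 167 169]
 [127 127 128 129 128 128 129 128 129 129 128 129 130 129 132 130 130 130
  131 130 130 130 132 136 130  31 162 172 167 167]]
```

View pics/crop0.png

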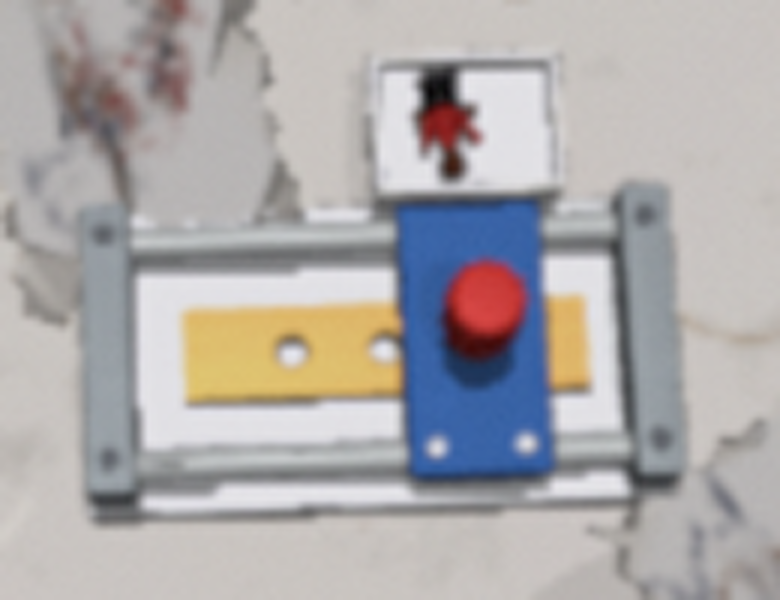

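```bash
python3 - <<'E'
from h import *
f=grab("top"); im=f["pixels"]
P=lambda u,v,z:onz(f,280+(u+.5)/6-.5,190+(v+.5)/6-.5,z)
S=[P(*p,.040) for p in((103,234),(645,213),(109,460),(660,437))]
c=np.mean(S,0); d=(S[0]-S[1]+S[2]-S[3]); d/=np.linalg.norm(d); print("base",c,d,np.degrees(np.arctan2(-d[0],d[1])))
ex=np.array([d[1],-d[0],0])
hsv=cv2.cvtColor(im,cv2.COLOR_BGR2HSV)[...,1].astype(float)
for u0,u1 in((324,333),(340,347)):
    w=np.clip(128-hsv[244:253,u0:u1],0,None); yy,xx=np.mgrid[244:253,u0:u1]
    h=onz(f,(w*xx).sum()/w.sum(),(w*yy).sum()/w.sum(),.021); print("hole",h,(h-c)@d,(h-c)@ex)
k=P(486,296,.0905); print("knobtop",k,(k-c)@d,(k-c)@ex)
g=grab("scene"); print("wrist/scene ok")
im=g["pixels"];cv2.imwrite("pics/sc.png",cv2.resize(im[230:330,260:380],None,fx=6,fy=6,interpolation=cv2.INTER_CUBIC))
b=P(476,339,.039); print("blue centre",b,(b-c)@d,(b-c)@ex)
E
```

```text
base [0.51840971 0.07266423 0.04      ] [-0.03497748  0.9993881   0.        ] 2.0044705610549975
hole [0.51665461 0.10001249 0.021     ] 0.02739291697019172 -0.0007974544264057659
hole [0.51795793 0.0696719  0.021     ] -0.002974697408403151 -0.000556166519774088
knobtop [0.5192971  0.04319518 0.0905    ] -0.029482049241900336 -0.00014390905276572593
wrist/scene ok
blue centre [0.51715518 0.04224846 0.039     ] -0.030353274781607487 -0.002317634866849923
```

View pics/sc.png

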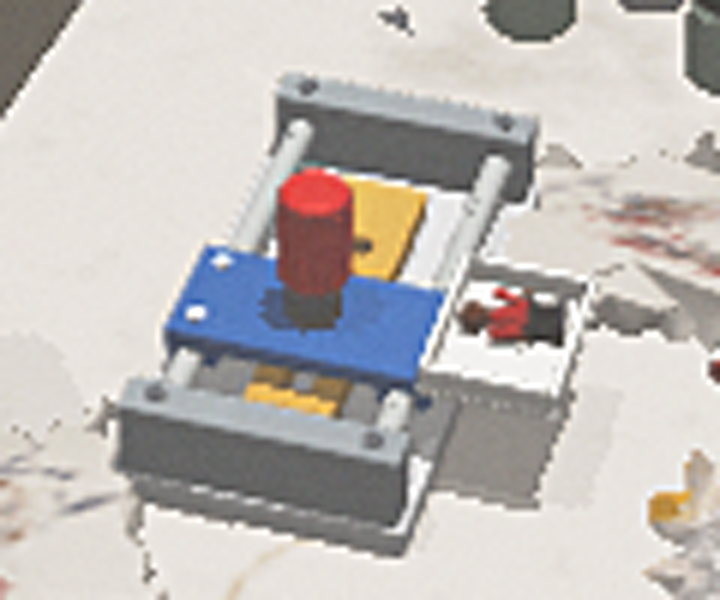

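Measured: base at (0.518, 0.0725) with yaw 2°. The knob is at (0.519, 0.043), i.e. −29.5 mm along the base against −30 expected. The holes are 30.3 mm apart (30 expected), and the far hole is at +27.3 mm, which gives a carriage value of about 0.0573. I'll move above the knob first.

```bash
python3 -m pendant '[[[1,-0.8,0],[0,0,0],0],[[1,-0.8,0],[0,0,0],0],[[1,-0.8,0],[0,0,0],0],[[1,-0.8,0],[0,0,0],0],[[1,-0.8,0],[0,0,0],0],[[1,-0.8,0],[0,0,0],0],[[1,-0.8,0],[0,0,0],0],[[1,-0.8,0],[0,0,0],0],[[1,-0.8,0],[0,0,0],0],[[1,-0.8,0],[0,0,0],0],[[1,-0.8,0],[0,0,0],0],[[1,-0.8,0],[0,0,0],0]]'
python3 -m pendant '[[[1,-0.8,0],[0,0,0],0],[[1,-0.8,0],[0,0,0],0],[[1,-0.8,0],[0,0,0],0],[[1,-0.8,0],[0,0,0],0],[[1,-0.8,0],[0,0,0],0],[[1,-0.8,0],[0,0,0],0],[[1,-0.8,0],[0,0,0],0],[[1,-0.8,0],[0,0,0],0],[[1,-0.8,0],[0,0,0],0],[[1,-0.8,0],[0,0,0],0],[[1,-0.8,0],[0,0,0],0],[[1,-0.8,0],[0,0,0],0]]'
python3 -m pendant '[[[0,0,0],[0,0,-1],0],[[0,0,0],[0,0,-1],0],[[0,0,0],[0,0,-1],0],[[0,0,0],[0,0,-1],0],[[0,0,0],[0,0,-1],0],[[0,0,0],[0,0,-1],0],[[0,0,0],[0,0,-1],0],[[0,0,0],[0,0,-1],0],[[0,0,0],[0,0,-1],0],[[0,0,0],[0,0,-1],0],[[0,0,0],[0,0,-1],0],[[0,0,0],[0,0,-1],0]]'
python3 -m pendant '[[[0,0,0],[0,0,-1],0],[[0,0,0],[0,0,-1],0],[[0,0,0],[0,0,-1],0],[[0,0,0],[0,0,-1],0],[[0,0,0],[0,0,-1],0],[[0,0,0],[0,0,-1],0],[[0,0,0],[0,0,-1],0],[[0,0,0],[0,0,-1],0],[[0,0,0],[0,0,-1],0],[[0,0,0],[0,0,-1],0],[[0,0,0],[0,0,-1],0],[[0,0,0],[0,0,-1],0]]'
python3 -m pendant '[[[0,0,0],[0,0,-1],0],[[0,0,0],[0,0,-1],0],[[0,0,0],[0,0,-1],0],[[0,0,0],[0,0,-1],0],[[0,0,0],[0,0,-1],0],[[0,0,0],[0,0,-1],0],[[0,0,0],[0,0,-1],0],[[0,0,0],[0,0,-0.2],0],[[0,0,0],[0,0,0],0]]'
python3 - <<'E'
from h import *
from scipy.spatial.transform import Rotation as R
s=r.state(); M=R.from_quat(s["eef_rot"]).as_matrix(); print(s["qpos"],M)
d=np.array([.5193,.0432,.062])-s["position"]; print("units",M.T@d/.02, "yaw",np.degrees(np.arctan2(M[1,0],M[0,0])))
f=grab("wrist"); cv2.imwrite("pics/w0.png",f["pixels"])
E
```

```text
time_s: 1.25
position: [0.3841, -0.2374, 0.2313]
eef_rot: [0.974, 0.225, 0.0, 0.0]
contact_force: [0.5, -0.2, -0.1]
opening: 0.085
finger_force: 0.0
time_s: 2.25
position: [0.5154, 0.0405, 0.2312]
eef_rot: [0.974, 0.226, -0.0, 0.0]
contact_force: [0.5, -0.5, -0.9]
opening: 0.0855
finger_force: 0.0
time_s: 3.25
position: [0.515, 0.0392, 0.2312]
eef_rot: [0.73, 0.684, -0.0, -0.0]
contact_force: [-1.3, -0.7, 0.6]
opening: 0.0854
finger_force: 0.0
time_s: 4.25
position: [0.515, 0.0392, 0.2312]
eef_rot: [0.29, 0.957, -0.0, -0.0]
contact_force: [-0.5, 0.4, 0.3]
opening: 0.0851
finger_force: 0.0
time_s: 5.0
position: [0.515, 0.0392, 0.2312]
eef_rot: [-0.017, 1.0, -0.0, -0.0]
contact_force: [-0.2, -0.3, 0.2]
opening: 0.0852
finger_force: 0.0
[-4.67679669e-02  2.58168113e-01 -8.63033034e-02  1.22650258e+00
 -9.11188999e-05 -8.14191838e-02] [[-9.99399690e-01 -3.46442981e-02 -1.81731666e-04]
 [-3.46442835e-02  9.99399703e-01 -8.27132176e-05]
 [ 1.84488115e-04 -7.63676007e-05 -9.99999980e-01]]
units [-0.22160223  0.19132332  8.46026843] yaw -178.01463145421891
```

View pics/w0.png

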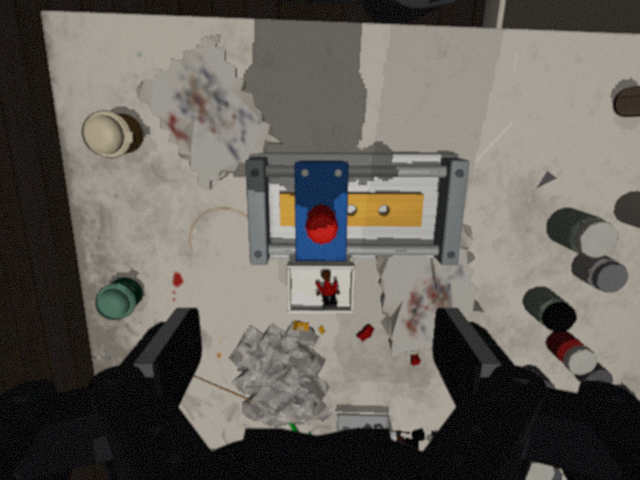

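The wrist view shows the knob at about (321,220) and the holes at (351,210) and (384,210). The tool's y axis lies along the base's +y. I'll cross-check the positions from here.

```bash
python3 - <<'E'
from h import *
f=grab("wrist"); im=f["pixels"]; hsv=cv2.cvtColor(im,cv2.COLOR_BGR2HSV)
m=(((hsv[...,0]<8)|(hsv[...,0]>172))&(hsv[...,1]>150)&(hsv[...,2]>160)).astype(np.uint8); m[:195]=0;m[250:]=0;m[:,:290]=0;m[:,350:]=0
ys,xs=np.nonzero(m); print(xs.min(),xs.max(),ys.min(),ys.max(),onz(f,xs.mean(),ys.mean(),.0905))
d=np.array([-.035,.9994,0]);ex=np.array([.9994,.035,0]);c=np.array([.5184,.0727,0])
H=hsv[...,1].astype(float)
for u,v in((351,210),(384,210)):
    p=H[v-8:v+9,u-8:u+9]; w=np.clip(p.max()*.8-p,0,None); w[p>90]=0
    w=(p<75).astype(float); yy,xx=np.mgrid[v-8:v+9,u-8:u+9]; uu,vv=(w*xx).sum()/w.sum(),(w*yy).sum()/w.sum()
    h=onz(f,uu,vv,.021); print(uu,vv,w.sum(),h,(h-c)@d,(h-c)@ex)
E
```

```text
309 334 225 241 [0.52105946 0.04464206 0.0905    ]
350.3376623376623 208.7922077922078 77.0 [0.51613348 0.07072047 0.021     ] -0.001899016282733422 -0.002334440467592816
382.98387096774195 208.93548387096774 62.0 [0.5152301  0.10054239 0.021     ] 0.027936634938324174 -0.0021935139816047547
```

```bash
python3 -m pendant '[[[-0.22,0.2,1],[0,0,0],0],[[0,0,1],[0,0,0],0],[[0,0,1],[0,0,0],0],[[0,0,1],[0,0,0],0],[[0,0,1],[0,0,0],0],[[0,0,1],[0,0,0],0],[[0,0,1],[0,0,0],0],[[0,0,0.8],[0,0,0],0],[[0,0,0.8],[0,0,0],0],[[0,0,0],[0,0,0],0]]'
python3 -m pendant '[[[0,0,0],[0,0,0],0.4],[[0,0,0],[0,0,0],0.6],[[0,0,0],[0,0,0],0.8],[[0,0,0],[0,0,0],1],[[0,0,0],[0,0,0],1],[[0,0,0],[0,0,0],1],[[0,0,0],[0,0,0],1],[[0,0,0],[0,0,0],1],[[0,0,0],[0,0,0],1],[[0,0,0],[0,0,0],1]]'
python3 - <<'E'
from h import *
f=grab("scene"); cv2.imwrite("pics/s1.png",cv2.resize(f["pixels"][200:330,240:400],None,fx=4.5,fy=4.5,interpolation=cv2.INTER_CUBIC)); print(r.state()["position"],r.state()["contact_force"],r.state()["opening"])
E
```

```text
time_s: 5.93
position: [0.5167, 0.0434, 0.0563]
eef_rot: [-0.017, 1.0, 0.0, -0.003]
contact_force: [-1.1, 0.0, 0.0]
opening: 0.0852
finger_force: 0.0
time_s: 6.77
position: [0.5202, 0.0433, 0.0604]
eef_rot: [-0.018, 1.0, -0.0, 0.001]
contact_force: [-1.1, 0.1, 6.0]
opening: 0.0218
finger_force: 58.5
[0.52026108 0.04330034 0.06046116] [-0.93421776 -0.50572957  5.79483397] 0.02236877361195191
```

View pics/s1.png

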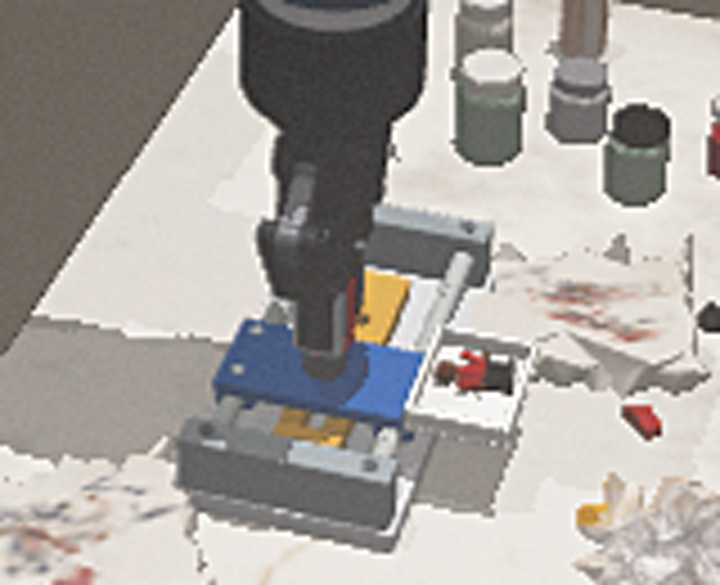

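The fingers are closed on the knob at a 58 N grip. The figure is still in the tray. Next I lift about 11 mm.

```bash
python3 -m pendant '[[[0,0,-0.15],[0,0,0],1],[[0,0,-0.15],[0,0,0],1],[[0,0,-0.15],[0,0,0],1],[[0,0,-0.1],[0,0,0],1],[[0,0,0],[0,0,0],1],[[0,0,0],[0,0,0],1],[[0,0,0],[0,0,0],1]]'
```

```text
time_s: 7.4
position: [0.52, 0.0433, 0.07]
eef_rot: [-0.018, 1.0, -0.0, 0.0]
contact_force: [5.5, 0.1, -9.6]
opening: 0.0215
finger_force: 59.1
```

```bash
python3 -m pendant '[[[0,0,-0.07],[0,0,0],1],[[0,0.1,0],[0,0,0],1],[[0,0.2,0],[0,0,0],1],[[0,0.25,0],[0,0,0],1],[[0,0.25,0],[0,0,0],1],[[0,0.25,0],[0,0,0],1],[[0,0.25,0],[0,0,0],1],[[0,0.25,0],[0,0,0],1],[[0,0.25,0],[0,0,0],1]]'
python3 -m pendant '[[[0,0.25,0],[0,0,0],1],[[0,0.25,0],[0,0,0],1],[[0,0.2,0],[0,0,0],1],[[0,0.1,0],[0,0,0],1],[[0,0.1,0],[0,0,0],1],[[0,0,0],[0,0,0],1],[[0,0,0],[0,0,0],1],[[0,0,0],[0,0,0],1]]'
```

```text
time_s: 8.15
position: [0.5189, 0.0792, 0.0713]
eef_rot: [-0.018, 1.0, -0.0, 0.001]
contact_force: [6.2, -0.4, -10.2]
opening: 0.022
finger_force: 59.2
time_s: 8.82
position: [0.5183, 0.0975, 0.0714]
eef_rot: [-0.018, 1.0, 0.0, 0.001]
contact_force: [6.1, 0.7, -9.7]
opening: 0.0218
finger_force: 59.2
```

```bash
python3 -m pendant '[[[0,0,0],[0,0,0],0.68],[[0,0,0],[0,0,0],0.68],[[0,0,0],[0,0,0],0.68],[[0,0,0],[0,0,0],0.68]]'
python3 - <<'E'
from h import *
f=grab("scene"); cv2.imwrite("pics/s2.png",cv2.resize(f["pixels"][200:330,240:400],None,fx=4.5,fy=4.5,interpolation=cv2.INTER_CUBIC))
E
```

```text
time_s: 9.15
position: [0.5171, 0.0973, 0.072]
eef_rot: [-0.018, 1.0, -0.0, -0.0]
contact_force: [0.1, 0.3, 0.6]
opening: 0.0274
finger_force: 0.0
```

View pics/s2.png

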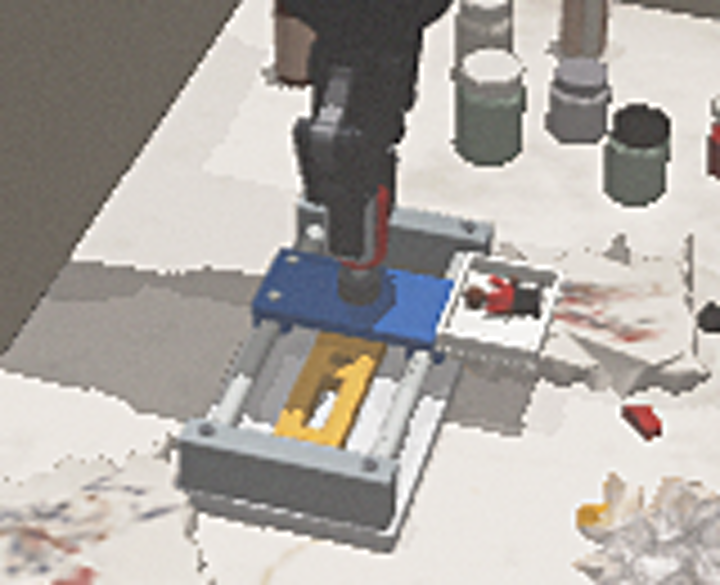

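The carriage is near the far end, the figure is still in the tray, and the knob appears to be riding on the strip. I'll push gently with the −y finger.

```bash
python3 -m pendant '[[[0,0.06,0],[0,0,0],0.68],[[0,0.06,0],[0,0,0],0.68],[[0,0.03,0],[0,0,0],0.68],[[0,0.02,0],[0,0,0],0.68],[[0,0,0],[0,0,0],0.68]]'
python3 -m pendant '[[[0,0.03,0],[0,0,0],0.68],[[0,0,0],[0,0,0],0.68]]'
python3 -m pendant '[[[0,0.03,0],[0,0,0],0.68],[[0,0,0],[0,0,0],0.68]]'
python3 -m pendant '[[[0,0.03,0],[0,0,0],0.68],[[0,0,0],[0,0,0],0.68]]'
```

```text
time_s: 9.62
position: [0.5173, 0.0998, 0.0717]
eef_rot: [-0.018, 1.0, -0.001, -0.0]
contact_force: [0.7, -5.2, 1.2]
opening: 0.0275
finger_force: 2.6
time_s: 9.78
position: [0.5172, 0.1007, 0.0715]
eef_rot: [-0.018, 1.0, -0.001, -0.0]
contact_force: [-0.1, -1.4, -0.6]
opening: 0.0274
finger_force: 0.4
time_s: 9.95
position: [0.5171, 0.1025, 0.0716]
eef_rot: [-0.018, 1.0, 0.001, -0.0]
contact_force: [-0.7, -0.1, -0.6]
opening: 0.0274
finger_force: 0.4
time_s: 10.12
position: [0.5171, 0.103, 0.0716]
eef_rot: [-0.018, 1.0, 0.0, -0.0]
contact_force: [-0.3, -0.4, -0.1]
opening: 0.0274
finger_force: 0.3
```

```bash
python3 -m pendant '[[[0,0.02,0],[0,0,0],0.68],[[0,0,0],[0,0,0],0.68]]'
python3 -m pendant '[[[0,0.02,0],[0,0,0],0.68],[[0,0,0],[0,0,0],0.68]]'
python3 -m pendant '[[[0,0.02,0],[0,0,0],0.68],[[0,0,0],[0,0,0],0.68]]'
```

```text
time_s: 10.28
position: [0.5172, 0.1031, 0.0716]
eef_rot: [-0.018, 1.0, -0.0, -0.0]
contact_force: [0.3, -0.7, -0.5]
opening: 0.0273
finger_force: 0.5
time_s: 10.45
position: [0.5171, 0.1032, 0.0716]
eef_rot: [-0.018, 1.0, -0.0, -0.0]
contact_force: [-0.4, -2.1, -0.8]
opening: 0.0272
finger_force: 1.0
time_s: 10.62
position: [0.5171, 0.1033, 0.0716]
eef_rot: [-0.018, 1.0, -0.001, -0.0]
contact_force: [-1.0, -2.8, -1.0]
opening: 0.0274
finger_force: 1.7
```

```bash
python3 -m pendant '[[[0,0.03,0],[0,0,0],0.68],[[0,0,0],[0,0,0],0.68]]'
python3 -m pendant '[[[0,0.03,0],[0,0,0],0.68],[[0,0,0],[0,0,0],0.68],[[0,0,0],[0,0,0],0.68]]'
python3 -m pendant '[[[0,0.03,0],[0,0,0],0.68],[[0,0,0],[0,0,0],0.68],[[0,0,0],[0,0,0],0.68]]'
```

```text
time_s: 10.78
position: [0.5171, 0.1034, 0.0716]
eef_rot: [-0.018, 1.0, -0.001, -0.0]
contact_force: [0.1, -6.0, -1.3]
opening: 0.0274
finger_force: 2.7
time_s: 11.03
position: [0.5171, 0.1035, 0.0716]
eef_rot: [-0.018, 1.0, -0.002, -0.0]
contact_force: [0.2, -7.0, -0.3]
opening: 0.0276
finger_force: 3.3
time_s: 11.28
position: [0.5171, 0.1036, 0.0716]
eef_rot: [-0.017, 1.0, -0.002, -0.0]
contact_force: [-0.9, -7.4, -1.5]
opening: 0.0278
finger_force: 4.0
```

The force has reached 7.4 N, above the riding friction, and the finger no longer advances, so the pin is in the hole. I'll back off, open, retreat and look.

```bash
python3 -m pendant '[[[0,-0.12,0],[0,0,0],0.68],[[0,-0.12,0],[0,0,0],0.68],[[0,0,0],[0,0,0],0.5],[[0,0,0],[0,0,0],0.3],[[0,0,0],[0,0,0],0],[[0,0,0],[0,0,0],0],[[0,0,-0.5],[0,0,0],0],[[0,0,-1],[0,0,0],0],[[0,0,-1],[0,0,0],0],[[0,0,-1],[0,0,0],0],[[0,0,-1],[0,0,0],0],[[0,0,-1],[0,0,0],0]]'
python3 -m pendant '[[[1,0,-1],[0,0,0],0],[[1,0,-1],[0,0,0],0],[[1,0,-1],[0,0,0],0],[[1,0,0],[0,0,0],0],[[1,0,0],[0,0,0],0],[[0,0,0],[0,0,0],0]]'
python3 - <<'E'
from h import *
f=grab("scene"); cv2.imwrite("pics/s3.png",cv2.resize(f["pixels"][200:330,240:400],None,fx=4.5,fy=4.5,interpolation=cv2.INTER_CUBIC))
im=f["pixels"]; hsv=cv2.cvtColor(im,cv2.COLOR_BGR2HSV)
m=(((hsv[...,0]<8)|(hsv[...,0]>172))&(hsv[...,1]>140)&(hsv[...,2]>150)).astype(np.uint8);k,l,s,c=cv2.connectedComponentsWithStats(m)
for i in range(1,k):
    if s[i,4]>25: print(s[i],c[i],[onz(f,*c[i],z).round(4) for z in(.0905,.0985)])
E
```

```text
time_s: 12.28
position: [0.5173, 0.1009, 0.1836]
eef_rot: [-0.018, 1.0, 0.0, 0.0]
contact_force: [0.5, 0.3, -0.1]
opening: 0.0853
finger_force: 0.0
time_s: 12.78
position: [0.4141, 0.0973, 0.2429]
eef_rot: [-0.018, 1.0, 0.0, -0.0]
contact_force: [-0.8, 0.6, 0.6]
opening: 0.0853
finger_force: 0.0
[315 242  12   6  60] [320.5        244.53333333] [array([0.5194, 0.0963, 0.0905]), array([0.5225, 0.086 , 0.0985])]
```

View pics/s3.png

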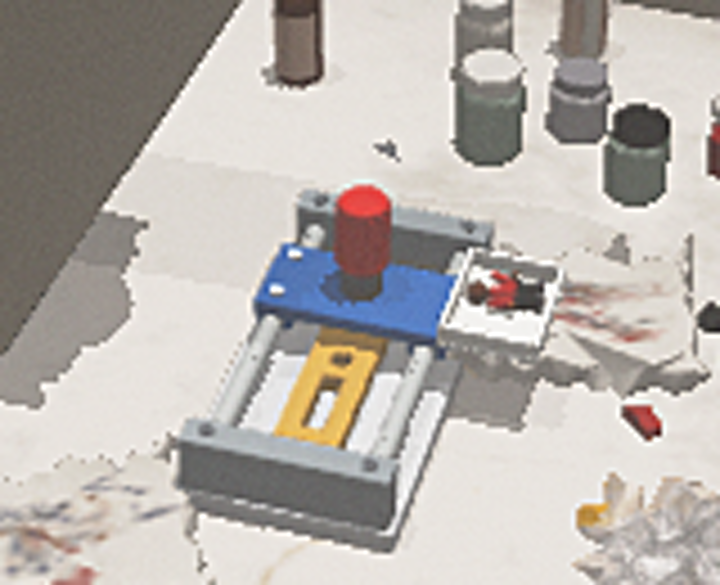

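The carriage sits at the far hole with the figure in the tray, and the knob's height above its bush looks as it did at the start. I'll check the height with the same mask I used at the start.

```bash
python3 - <<'E'
from h import *
def top(im,f):
    hsv=cv2.cvtColor(im,cv2.COLOR_BGR2HSV)
    m=(((hsv[...,0]<8)|(hsv[...,0]>172))&(hsv[...,1]>140)&(hsv[...,2]>150)).astype(np.uint8);k,l,s,c=cv2.connectedComponentsWithStats(m[:300,:360])
    i=1+np.argmax(s[1:,4]); 
    b=((hsv[...,0]>100)&(hsv[...,0]<125)&(hsv[...,1]>150)&(hsv[...,2]>60)).astype(np.uint8);k,l,t,d=cv2.connectedComponentsWithStats(b[:300,:360]); j=1+np.argmax(t[1:,4])
    p=onz(f,*c[i],.0905); q=onz(f,t[j,0]+t[j,2],d[j,1],.039); print(s[i],c[i],p.round(4)); return p
f=grab("scene"); a=top(cv2.imread("pics/scene0.png"),f); b=top(f["pixels"],f); print("scene shift",(b-a)*1000)
g=grab("top"); a=top(cv2.imread("pics/top0.png"),g); b=top(g["pixels"],g); print("top shift",(b-a)*1000, r.state()["time_s"])
E
```

```text
[307 258  12   8  69] [312.2173913 261.8115942] [0.5211 0.0383 0.0905]
[315 242  12   6  60] [320.5        244.53333333] [0.5194 0.0963 0.0905]
scene shift [-1.7069567  57.99563996  0.        ]
[355 234   5  11  39] [357.53846154 239.15384615] [0.5189 0.0486 0.0905]Traceback (most recent call last):
  File "<stdin>", line 9, in <module>
  File "<stdin>", line 5, in top
    return _wrapfunc(a, 'argmax', axis=axis, out=out, **kwds)
    return bound(*args, **kwds)
ValueError: attempt to get argmax of an empty sequence
```

```bash
python3 -c "
from plant import r
print(r.finish_job())"
```

```text
the job is handed in; nothing more can be done
None
```

I handed the job in after about 13 s of the 38 s limit: the carriage is locked at the far hole (about 57 mm of travel), the camera shows the knob about as far down as at the start, the figure is still in the tray, and the pots and bottles were not touched; no verdict came back.

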